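# Slide the wax tray under the menorah

### The arm

A 7-joint arm with a two-finger parallel gripper is mounted at the origin on the work surface. World frame = base frame: x ahead of the robot, y to its left, z up, the work surface at z = 0. Lengths are in m, angles in rad, forces in N, time in s.
With the tool pointing down it reaches from about 0.4 to 0.9 m from the base axis. Payload 5.5 kg.
Tool frame: the origin (TCP) lies on the centre line of the jaws, within the pads' length; the fingertips stand 25 mm ahead of it and the grasp point (between the pads) lies 6 mm ahead of it (nose_length is the distance from the TCP to the fingertips, in m); x points along the fingers, y is the direction in which the jaws open and shut, and the axes are right-handed (so a half turn about x gives the same grasp; the last joint's range is limited). The gripper opens to 92 mm and grips with 3 to 60 N. Pads are 19 mm wide; open, the fingers measure 130 mm over their backs; the gripper's body (75 mm by 190 mm) begins 47 mm behind the grasp point.
Start: joints at [-0.974, 0.501, -0.427, 1.55, 0.221, 1.138, -0.21], TCP at [0.213, 0.614, 0.252] pointing down, gripper open.
Joint ranges: [-2.88, 2.88], [-0.31, 2.03], [-1.54, 1.56], [0.2, 2.42], [-1.41, 4.55], [0.19, 2.02], [-2.57, 2.57]. Speed limits (rad/s): [2.57, 2.57, 3.14, 3.14, 3.14, 3.14, 3.14].

### API

Orientations are given as a 3x3 rotation matrix whose columns are the frame's x, y, z axes.
In Python, from rig import * gives the robot as it stands.
- The arm moves only by the tool step_arm, never from a script. Its argument "commands" is a list of rows, each a list of 7 numbers: the turn, a rotation vector about the tool's x, y, z in degrees, then the shift along the tool's x, y, z in m, then the opening, from 0 (shut) to 1 (fully open). A call has exactly 8 rows; each row shifts and turns the commanded pose from where the row before left it, along the tool's axes as they then stand; what a row does not reach is not made up. A row lasts 1/12 s, in which the tool goes at most 41.7 mm and 7.16 degrees, less where a joint would pass 70% of its speed; a pose out of reach is approached as far as the arm can. A call is refused whole if a number of a shift passes 0.0417 or a number of a turn 7.16, either way. A call with a gripper value outside its range is refused whole. The fingers move at their own pace and stop on an object; "force" is the grip in N (left out, the last holds). Time passes only in rows, so rows that do not move let the fingers close, or fill a call up. It gives the time, the measured TCP pose, the force and the opening at its end, in the units of the state.
- state(): the state, without advancing time (a new reading comes with each control period).
- grab_frame(name): name is "side" or "top"; returns (picture, depth): 384x512x3 uint8, red, green, blue; 384x512 float32, m along the optical axis (not along the pixel's ray), 0 where there is no reading.
- camera_model(name): a dict with "fx", "fy", "cx", "cy" (pixels), "k1" (the pictures are not rectified: a ray, as slopes to the right and down, at radius r is drawn at 1 + k1 r^2 times it, then the intrinsics apply), "xyz" and "orientation" of the camera in the world. Camera axes: x right, y up, looking along -z (the intrinsics and any distortion apply to the point x, -y, -z); pixel columns grow to the right and rows downward; lengths in m; the calibration is good to about 2 mm. A picture is of the moment at which its call begins. camera_model takes no time and is no camera call.
- hand_in(): hands the job in, once; it reports no verdict.
The state is a dict: "t": time; "qpos": joint angles; "joint_velocities": joint speeds; "joint_efforts": joint torques, N m; "tcp_pos": TCP position; "tool_rot": TCP orientation; "contact_force": force on the tool from outside, world axes, zero at the start; "ft_torque": the same for the moment, N m; "grip_width": finger opening in m.
Only numpy, scipy, OpenCV 4.12 (cv2) and the standard library are available. Lean on these libraries where they do the work, as an engineer would, in place of code of your own. Each camera call takes 0.05 s, during which the arm holds its last target. There are 200 camera calls.

### The job

Slide the stainless steel wax tray, which has a wooden fin to hold it by, in under the beam of the menorah, between its two feet, until the pan lies flat on the sill, centred beneath the row of cups and square with the menorah, then let go. Leave the menorah, the blue ceramic tray and the glass jar standing where they are.

Things in the scene. Friction and masses are not known exactly. Their poses are not given: they have to be found in the camera images.
- steel_tray: Loose stainless wax tray, 0.18-0.35 kg: pan 70 (x) by 160 mm (y), rim 10 high. A tongue 4 thick, 34 wide runs from its front side to x=-97 and carries an upright dark wooden fin to hold: centre x=-80, y=0, 30 long in x, 14 thick in y, top 60 mm above the sill. Origin: centre of the pan's underside; z up, x from fin to pan (starts pointing away from the robot, within 18 deg).
- menorah: Loose wooden menorah, 0.9 kg: a bridge, beam 240 mm long (y), 60 deep (x), underside 45, top 67 above the sill, on two end feet 18 thick, 60 deep, 202 mm free between (y -101 to 101). Nine steel cups in a row along y at x=0, tops 80 high, middle one 94. Origin: on the sill below the middle cup; z up, y along the beam, x across it, away from the robot (turned up to 12 deg).
- blue_tray: Blue ceramic tray, a loose bystander of the same shape and size as the steel tray, with the same wooden fin and the same origin and axes. It stands on the other side.
- jar: Glass jar with a cork top, loose, a bystander, 68 mm diameter, 110 mm high. Origin: centre of its underside.
There are look-alikes about, which are no part of the job. Leave any pink or red look-alike of the menorah alone.

How it is judged:
By the outcome, as a careful person would: the job done as asked, in the order asked, and still so for the second after the job is handed in, with the robot touching nothing.
It also fails if it takes over 43 s, if anything falls off the work surface, if the arm or the gripper's body presses on something with over 40 N, if the wrist force passes 120 N, or if a joint passes its speed limit or range.

## Working session

There is one attempt and no reset: what is moved stays moved. The work goes in short steps, Python scripts to look and compute and a tool call to move; the robot and the scene stay as the last step left them, time stands still between calls to the robot, and variables do not carry over. Pictures are saved under pics/ and viewed, about 8 in all and at most 12, crops included, and the job is handed in when it is done.

Besides the shell and the picture viewer there is one more tool, called after ">>>" as a command line: name --pt "numbers of a row" for each row, then --argument value for the rest. step_arm: Moves the arm, as the interface text tells. Its arguments: {"type":"object","properties":{"commands":{"type":"array"},"force":{"type":"number"}},"required":["commands"]}

```bash
mkdir -p pics; cat > h.py <<'E'
from rig import *
import numpy as np, cv2
def snap(n,tag):
    p,d=grab_frame(n); cv2.imwrite(f'pics/{tag}.png',cv2.cvtColor(p,cv2.COLOR_RGB2BGR)); np.save(f'pics/{tag}.npy',d); return p,d
def cloud(n,d):
    c=camera_model(n); v,u=np.mgrid[0:d.shape[0],0:d.shape[1]]
    K=np.array([[c['fx'],0,c['cx']],[0,c['fy'],c['cy']],[0,0,1.]])
    uv=np.stack([u,v],-1).reshape(-1,1,2).astype(float)
    s=cv2.undistortPoints(uv,K,np.array([c['k1'],0,0,0.])).reshape(d.shape+(2,))
    P=np.stack([s[...,0]*d,-s[...,1]*d,-d],-1)
    return P@np.array(c['orientation']).T+np.array(c['xyz'])
E
python3 - <<'E'
from h import *
for n in('top','side'):
    snap(n,n+'0'); c=camera_model(n); print(n,c['xyz'],np.round(c['orientation'],2).tolist(),c['fx'],c['k1'])
a=cv2.imread('pics/top0.png');cv2.imwrite('pics/top0b.png',cv2.resize(a,(800,600)))
s=state();print(s)
E
```

```text
top [ 2.62555715e-01 -1.17081222e-03  1.30820330e+00] [[0.01, 0.98, -0.18], [-1.0, 0.01, -0.01], [-0.01, 0.18, 0.98]] 425.42324242321257 -0.08546102546142946
side [0.04496918 0.42932064 0.68631064] [[-0.75, 0.47, -0.47], [-0.66, -0.55, 0.51], [-0.02, 0.69, 0.72]] 363.6897364970639 0.02907308716393704
{'t': 0.1, 'qpos': array([-0.97379453,  0.50174618, -0.4267865 ,  1.55134596,  0.22080567,
        1.13832562, -0.21031417]), 'joint_velocities': array([ 0.00046939, -0.00157495, -0.00010117, -0.00309253,  0.00026502,
        0.00031627, -0.00195489]), 'joint_efforts': array([-1.06566687e-02, -5.67869496e+01, -5.83823070e+00, -2.79918784e+01,
       -6.90582558e-02,  2.41249561e-02,  4.26125541e-05]), 'tcp_pos': array([0.21282249, 0.61353978, 0.25078494]), 'tool_rot': array([[-6.17381099e-04,  3.27619576e-01,  9.44809522e-01],
       [-1.66174268e-03,  9.44808061e-01, -3.27620155e-01],
       [-9.99998429e-01, -1.77229680e-03, -3.88872072e-05]]), 'contact_force': array([ 0.67659644, -0.06340725, -0.64921064]), 'ft_torque': array([0.00297401, 0.0321166 , 0.00077734]), 'grip_width': 0.09196204335728692}
```

View pics/top0b.png

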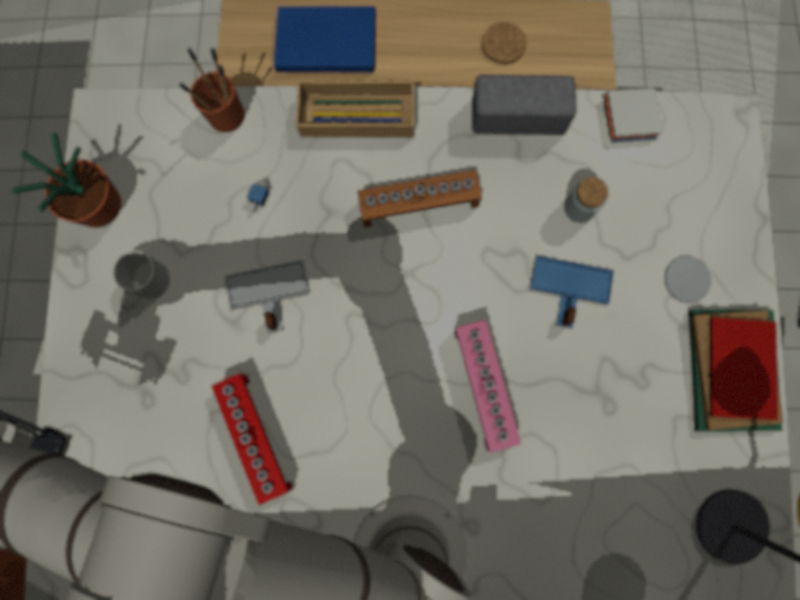

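View pics/side0.png

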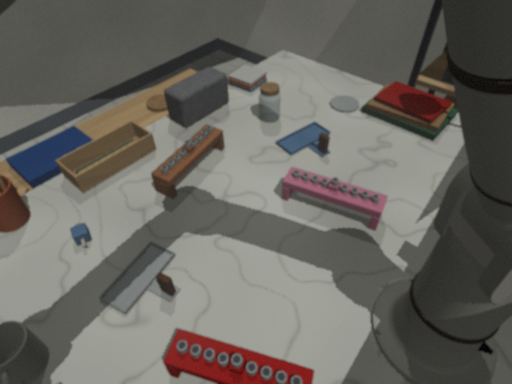

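The top view (800×600) shows the menorah at about (420,195), the steel tray at (267,285) with its fin at (271,320), the blue tray at (572,280), and the jar at (587,195). The pink and red look-alikes are in the foreground. The side view agrees. Next I'll measure using depth.

```bash
cat >> h.py <<'E'
def rect(pts):
    (c,s,a)=cv2.minAreaRect(pts[:,:2].astype(np.float32)*1000); return np.round(c,1),np.round(s,1),round(a,1)
def box(P,b,z0,z1):
    u0,v0,u1,v1=[int(x*.64) for x in b]; Q=P[v0:v1,u0:u1].reshape(-1,3); return Q[(Q[:,2]>z0)&(Q[:,2]<z1)]
E
python3 - <<'E'
from h import *
P=cloud('top',np.load('pics/top0.npy'))
for n,b,z0,z1 in [('menorah beam',(345,150,495,235),.056,.074),('men all',(345,150,495,235),.03,.12),('cups',(345,150,495,235),.0745,.12),('steel',(215,250,320,312),.0035,.03),('steelfin',(240,285,310,345),.04,.08),('blue',(520,245,625,300),.004,.03),('bluefin',(540,290,600,335),.04,.08),('jar',(560,160,615,230),.1,.13),('ground',(300,350,400,400),-.1,.1)]:
    Q=box(P,b,z0,z1); print(n,len(Q),rect(Q),np.round(np.median(Q,0),4))
a=cv2.imread('pics/top0.png')
A=cv2.resize(a[155:220,135:215],(800,650),interpolation=3)[:600]
cv2.imwrite('pics/c1.png',A)
print(np.round(P[155:215:10,165:180:5],3)[...,2])
b=cv2.imread('pics/side0.png');cv2.imwrite('pics/c2.png',cv2.resize(b[110:320,90:240],None,fx=2.8,fy=2.8,interpolation=3))
E
```

```text
menorah beam 1232 (array([685.2, -13.6]), array([ 62.7, 240.3]), 11.1) [ 0.6819 -0.0127  0.0673]
men all 1605 (array([685.2, -13.6]), array([ 62.7, 240.3]), 11.1) [ 0.6804 -0.0127  0.0678]
cups 289 (array([678.6, -15.1]), array([ 40.7, 206.3]), 8.5) [ 0.683  -0.0151  0.0808]
steel 798 (array([522.2, 295.3]), array([122.5, 213.3]), 0.6) [0.515  0.287  0.0053]
steelfin 61 (array([434.6, 273.8]), array([30.2, 15.2]), 11.2) [0.4347 0.2719 0.0586]
blue 699 (array([ 546.9, -321.4]), array([114.1, 214.7]), 1.0) [ 0.5361 -0.3207  0.006 ]
bluefin 63 (array([ 449.9, -305.3]), array([15.1, 28.8]), 78.4) [ 0.4506 -0.3033  0.0588]
jar 312 (array([ 680.2, -342.3]), array([56. , 58.6]), 23.4) [ 0.6788 -0.3409  0.1102]
ground 2044 (array([336.2, 120.3]), array([ 95.6, 195. ]), 0.9) [3.356e-01 1.196e-01 2.000e-04]
[[ 0.005 -0.003 -0.001]
 [-0.001  0.004  0.003]
 [ 0.003  0.004  0.005]
 [ 0.004  0.007  0.   ]
 [ 0.002  0.002  0.001]
 [-0.002  0.059  0.034]]
```

View pics/c1.png

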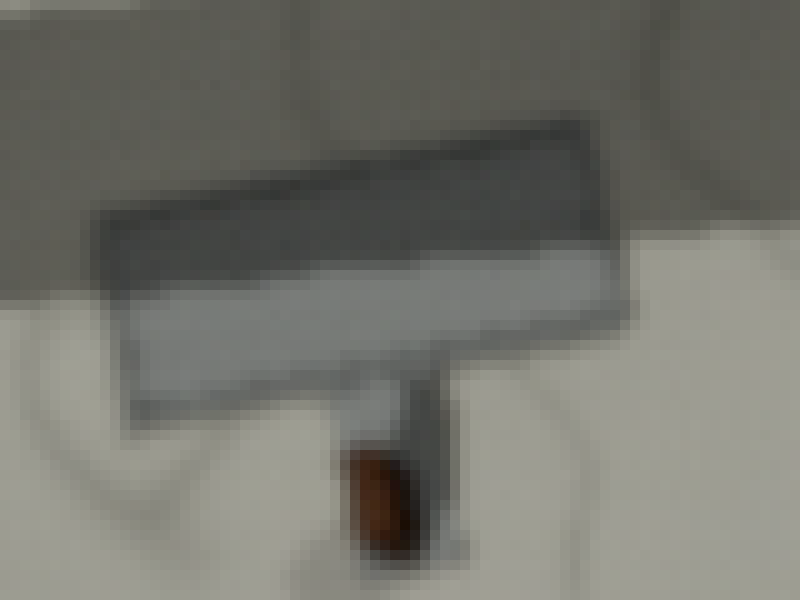

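The crop shows the pan corners at about (100,205), (588,113), (630,318) and (132,435), and the fin top at about (378,500). I'll turn those into poses and crop the menorah cups.

```bash
cat >> h.py <<'E'
def pix(n,uv,z):
    c=camera_model(n);K=np.array([[c['fx'],0,c['cx']],[0,c['fy'],c['cy']],[0,0,1.]])
    s=cv2.undistortPoints(np.array(uv,float).reshape(-1,1,2),K,np.array([c['k1'],0,0,0.])).reshape(-1,2)
    r=np.c_[s[:,0],-s[:,1],-np.ones(len(s))]@np.array(c['orientation']).T; o=np.array(c['xyz'])
    return (o+r*((z-o[2])/r[:,2])[:,None])
def ang(v): return round(np.degrees(np.arctan2(v[1],v[0])),2)
E
python3 - <<'E'
from h import *
def cr(L): return np.array(L)/10.+[135-.45,155-.45]
c=pix('top',cr([(100,205),(588,113),(630,318),(132,435)]),.010)
f=pix('top',cr([(378,500)]),.058)[0]
print(np.round(c,4).tolist(),'fin',np.round(f,4),'pan',c.mean(0).round(4))
for i,j in((1,0),(2,3),(3,0),(2,1)): print(ang(c[j]-c[i]),np.linalg.norm(c[j]-c[i]).round(4))
print('fin->pan',ang(c.mean(0)-f),np.linalg.norm((c.mean(0)-f)[:2]))
P=cloud('top',np.load('pics/top0.npy'))
for z0,z1 in((.056,.074),(.076,.1)):
    Q=box(P,(345,150,495,235),z0,z1)[:,:2]; vx,vy,x,y=cv2.fitLine(Q.astype(np.float32),cv2.DIST_HUBER,0,1e-4,1e-4).ravel(); print(ang((vx,vy)),x,y)
a=cv2.imread('pics/top0.png')
cv2.imwrite('pics/c3.png',cv2.resize(a[100:150,222:312],None,fx=8.8888,fy=8.8888,interpolation=3))
E
```

```text
[[0.5325, 0.3732, 0.01], [0.5637, 0.22, 0.01], [0.4985, 0.2041, 0.01], [0.4595, 0.3585, 0.01]] fin [0.4337 0.2698 0.058 ] pan [0.5135 0.2889 0.01  ]
101.53 0.1564
104.16 0.1593
11.38 0.0744
13.7 0.0672
fin->pan 13.47 0.08214062442935885
-77.4 0.68006086 -0.036513004
-78.8 0.6846909 -0.012997867
```

View pics/c3.png

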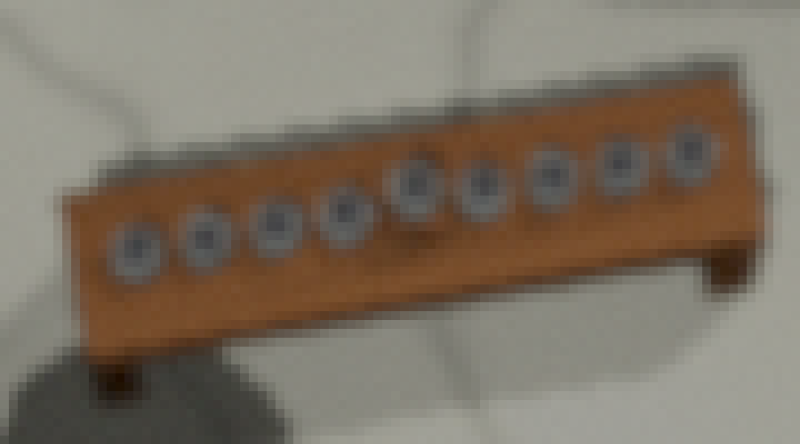

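The cup holes in the crop run from (136,244) to (690,152), with the middle cup at (414,180). The beam corners are about (65,203), (738,75), (765,240) and (90,357).

```bash
python3 - <<'E'
from h import *
def cr(L): return np.array(L)/8.8888+[222-.45,100-.45]
c=pix('top',cr([(136,246),(205,238),(276,224),(345,212),(484,188),(552,176),(620,163),(690,152)]),.080)
m=pix('top',cr([(414,183)]),.094)[0]
b=pix('top',cr([(65,203),(738,75),(765,240),(90,357)]),.067)
print('cups',c.mean(0),ang(np.polyfit(np.arange(8),c[:,:2],1)[0]) , np.linalg.norm(c[0]-c[-1]),'mid',m)
print('beam',b.mean(0),[ (ang(b[j]-b[i]),np.linalg.norm(b[j]-b[i]).round(4)) for i,j in((1,0),(2,3),(3,0),(2,1))])
# side-camera depth
S=cloud('side',np.load('pics/side0.npy')); S=S.reshape(-1,3)
def sel(x0,x1,y0,y1,z0,z1):
    return S[(S[:,0]>x0)&(S[:,0]<x1)&(S[:,1]>y0)&(S[:,1]<y1)&(S[:,2]>z0)&(S[:,2]<z1)]
for n,a in [('beamtop',(.6,.78,-.16,.14,.06,.073)),('cups',(.6,.78,-.16,.14,.076,.1)),('fin',(.40,.47,.24,.31,.05,.066))]:
    Q=sel(*a); print(n,len(Q),rect(Q),np.median(Q,0).round(4))
    vx,vy,x,y=cv2.fitLine(Q[:,:2].astype(np.float32),cv2.DIST_HUBER,0,1e-4,1e-4).ravel(); print(ang((vx,vy)),x,y)
a=cv2.imread('pics/side0.png');cv2.imwrite('pics/c2.png',cv2.resize(a[235:315,95:185],None,fx=7,fy=7,interpolation=3))
E
```

```text
cups [ 0.6861602  -0.01265081  0.08      ] -78.99 0.19160695502682426 mid [ 0.68723065 -0.01251918  0.094     ]
beam [ 0.68413008 -0.01342413  0.067     ] [(np.float64(102.01), np.float64(0.237)), (np.float64(100.94), np.float64(0.2348)), (np.float64(10.41), np.float64(0.0559)), (np.float64(8.38), np.float64(0.0604))]
beamtop 1042 (array([684.8, -10.5]), array([ 61.8, 240.2]), 11.2) [0.6719 0.015  0.0669]
-79.04 0.67373866 -0.016697438
cups 308 (array([684.9, -11.5]), array([ 25.3, 208.8]), 9.6) [ 0.6799 -0.0048  0.0803]
-78.81 0.68206203 -0.0050475723
fin 128 (array([435.4, 274.8]), array([30.6, 13.9]), 12.4) [0.432  0.2756 0.0595]
12.43 0.43287712 0.27531138
```

View pics/c2.png

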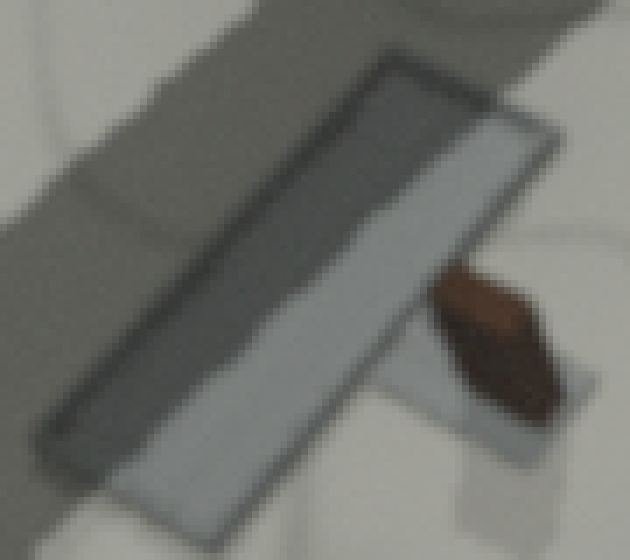

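```bash
python3 - <<'E'
from h import *
c=pix('side',np.array([(395,50),(562,135),(213,550),(33,440)])/7.+[95-.43,235-.43],.010)
print('pan',c.mean(0),[ (ang(c[j]-c[i]),np.linalg.norm(c[j]-c[i]).round(4)) for i,j in((0,3),(1,2),(1,0),(2,3))])
f=np.array([.4348,.2738]); print(ang(c.mean(0)[:2]-f),np.linalg.norm(c.mean(0)[:2]-f))
R=state()['tool_rot']; p=state()['tcp_pos']
print(R.T@(np.array([*f,.2])-p))
E
```

```text
pan [0.51037769 0.29209486 0.01      ] [(np.float64(102.03), np.float64(0.1573)), (np.float64(102.28), np.float64(0.1571)), (np.float64(11.92), np.float64(0.0689)), (np.float64(12.09), np.float64(0.0696))]
13.61 0.07776046116267027
[ 0.05121237 -0.2481747   0.32103404]
```

>>> step_arm --pt "-6.3 0 0 0 0 0 1" --pt "-6.3 0 0 0 0 0 1" --pt "-6.3 0 0 0 0 0 1" --pt "-6.3 0 0 0 0 0 1" --pt "-6.3 0 0 0 0 0 1" --pt "0 0 0 0 0 0 1" --pt "0 0 0 0 0 0 1" --pt "0 0 0 0 0 0 1" --force 15

```text
t: 0.77
tcp_pos: [0.213, 0.6139, 0.2514]
tool_rot: [[-0.0, -0.211, 0.977], [-0.0, 0.977, 0.211], [-1.0, -0.0, -0.0]]
contact_force: [0.2, 0.2, -0.1]
grip_width: 0.0917
```

```bash
cat > go.py <<'E'
from h import *; import sys
x,y,z,yaw=map(float,sys.argv[1:5]); s=state(); R=s['tool_rot']; p=s['tcp_pos']
print('t',s['t'],'tcp',p.round(4),'yaw',ang(R[:,2]),'turn_x',ang(R[:,2])-yaw,'down',R[:,0].round(4),'shift(now axes)',(R.T@(np.array([x,y,z])-p)).round(4),'F',s['contact_force'].round(1),'w',s['grip_width'].round(4))
a=np.radians(yaw); T=np.array([[0,-np.sin(a),np.cos(a)],[0,np.cos(a),np.sin(a)],[-1,0,0]]); print('shift(target axes)',(T.T@(np.array([x,y,z])-p)).round(4))
E
python3 go.py .4345 .273 .16 12.5
```

```text
Traceback (most recent call last):
  File "go.py", line 3, in <module>
    print('t',s['t'],'tcp',p.round(4),'yaw',ang(R[:,2]),'turn_x',ang(R[:,2])-yaw,'down',R[:,0].round(4),'shift(now axes)',(R.T@(np.array([x,y,z])-p)).round(4),'F',s['contact_force'].round(1),'w',s['grip_width'].round(4))
                                                                                                                                                                                                   ^^^^^^^^^^^^^^^^^^^^^
AttributeError: 'float' object has no attribute 'round'
```

```bash
sed -i "s/s\['grip_width'\].round(4)/s['grip_width']/" go.py; python3 go.py .4345 .273 .16 12.5
```

```text
t 0.7667 tcp [0.213  0.6139 0.2514] yaw 12.18 turn_x -0.3200000000000003 down [-3.e-04 -5.e-04 -1.e+00] shift(now axes) [ 0.0915 -0.38    0.1446] F [ 0.2  0.2 -0.1] w 0.09173968494596274
shift(target axes) [ 0.0914 -0.3808  0.1424]
```

>>> step_arm --pt "0 0 0 0 -0.0238 0.009 1" --pt "0 0 0 0 -0.0238 0.009 1" --pt "0 0 0 0 -0.0238 0.009 1" --pt "0 0 0 0 -0.0238 0.009 1" --pt "0 0 0 0 -0.0238 0.009 1" --pt "0 0 0 0 -0.0238 0.009 1" --pt "0 0 0 0 -0.0238 0.009 1" --pt "0 0 0 0 -0.0238 0.009 1"

```text
t: 1.43
tcp_pos: [0.3246, 0.4425, 0.2518]
tool_rot: [[0.0, -0.212, 0.977], [0.0, 0.977, 0.212], [-1.0, 0.0, 0.0]]
contact_force: [0.4, 0.1, -0.0]
grip_width: 0.0918
```

>>> step_arm --pt "0 0 0 0.01 -0.0238 0.009 1" --pt "0 0 0 0.01 -0.0238 0.009 1" --pt "0 0 0 0.01 -0.0238 0.009 1" --pt "0 0 0 0.01 -0.0238 0.009 1" --pt "0 0 0 0.01 -0.0238 0.009 1" --pt "0 0 0 0.01 -0.0238 0.009 1" --pt "0 0 0 0.01 -0.0238 0.009 1" --pt "0 0 0 0.01 -0.0238 0.009 1"

```text
t: 2.1
tcp_pos: [0.4358, 0.2721, 0.1715]
tool_rot: [[0.001, -0.212, 0.977], [0.0, 0.977, 0.212], [-1.0, 0.0, 0.001]]
contact_force: [1.1, 0.5, 0.2]
grip_width: 0.092
```

```bash
python3 go.py .4345 .273 .046 12.5
```

```text
t 2.1 tcp [0.4358 0.2721 0.1715] yaw 12.24 turn_x -0.2599999999999998 down [ 6.e-04  2.e-04 -1.e+00] shift(now axes) [ 0.1255  0.0012 -0.0012] F [1.1 0.5 0.2] w 0.09204250162275232
shift(target axes) [ 0.1255  0.0012 -0.0011]
```

>>> step_arm --pt "-0.3 0 0 0.018 0.001 -0.001 1" --pt "0 0 0 0.018 0 0 1" --pt "0 0 0 0.018 0 0 1" --pt "0 0 0 0.018 0 0 1" --pt "0 0 0 0.018 0 0 1" --pt "0 0 0 0.018 0 0 1" --pt "0 0 0 0.0175 0 0 1" --pt "0 0 0 0 0 0 1"

```text
t: 2.77
tcp_pos: [0.4321, 0.2725, 0.0435]
tool_rot: [[-0.004, -0.217, 0.976], [-0.003, 0.976, 0.217], [-1.0, -0.002, -0.005]]
contact_force: [-1.0, -0.7, 0.4]
grip_width: 0.092
```

>>> step_arm --pt "0 0 0 0 0 0 0" --pt "0 0 0 0 0 0 0" --pt "0 0 0 0 0 0 0" --pt "0 0 0 0 0 0 0" --pt "0 0 0 0 0 0 0" --pt "0 0 0 0 0 0 0" --pt "0 0 0 0 0 0 0" --pt "0 0 0 0 0 0 0" --force 20

```text
t: 3.43
tcp_pos: [0.4341, 0.2738, 0.0464]
tool_rot: [[0.0, -0.219, 0.976], [0.0, 0.976, 0.219], [-1.0, 0.0, 0.0]]
contact_force: [-0.6, 0.4, -0.4]
grip_width: 0.0432
```

```bash
python3 - <<'E'
from h import *
snap('side','s1'); a=cv2.imread('pics/s1.png'); cv2.imwrite('pics/s1c.png',cv2.resize(a[130:330,60:260],None,fx=3,fy=3,interpolation=3))
E
python3 go.py .4345 .273 .046 12.5
```

```text
t 3.4833 tcp [0.4341 0.2738 0.0463] yaw 12.67 turn_x 0.16999999999999993 down [ 1.e-04  1.e-04 -1.e+00] shift(now axes) [ 0.0003 -0.0009  0.0003] F [ 0.4  0.4 -0.2] w 0.03917527010322286
shift(target axes) [ 0.0003 -0.0009  0.0003]
```

View pics/s1c.png

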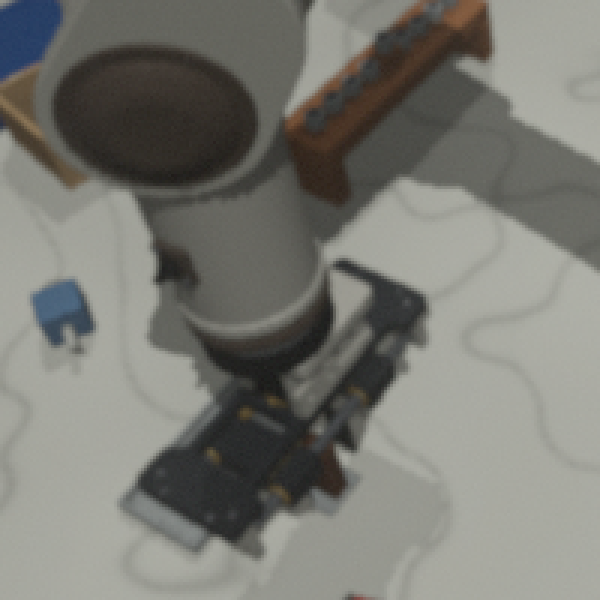

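The gripper straddles the fin at about (320,460) in the crop, and the jaws are still closing.

>>> step_arm --pt "0 0 0 0 0 0 0" --pt "0 0 0 0 0 0 0" --pt "0 0 0 0 0 0 0" --pt "0 0 0 0 0 0 0" --pt "0 0 0 0 0 0 0" --pt "0 0 0 0 0 0 0" --pt "0 0 0 0 0 0 0" --pt "0 0 0 0 0 0 0" --force 30

```text
t: 4.15
tcp_pos: [0.4339, 0.2738, 0.0462]
tool_rot: [[-0.0, -0.22, 0.976], [0.0, 0.976, 0.22], [-1.0, 0.0, -0.0]]
contact_force: [0.5, -0.2, -0.5]
grip_width: 0.0138
```

```bash
python3 go.py .4341 .2738 .051 11.1
```

```text
t 4.15 tcp [0.4339 0.2738 0.0462] yaw 12.68 turn_x 1.58 down [-1.e-04  0.e+00 -1.e+00] shift(now axes) [-0.0048 -0.0001  0.0001] F [ 0.5 -0.2 -0.5] w 0.01383511563063854
shift(target axes) [-0.0048 -0.0001  0.0002]
```

```bash
python3 - <<'E'
from h import *
P=cloud('top',np.load('pics/top0.npy'))
for n,b in [('pink',(445,300,530,460)),('red',(205,350,300,510))]:
    Q=box(P,b,.05,.12); print(n,Q.max(0),Q[Q[:,0].argmax()],Q.min(0))
E
python3 go.py .4986 -.0491 .0462 11.1
```

```text
pink [ 0.43729659 -0.08543605  0.09785958] [ 0.43729659 -0.14229643  0.06141909] [ 0.19688897 -0.20111131  0.05026425]
red [0.33072318 0.37252366 0.09929268] [0.33072318 0.32081828 0.05288367] [0.09480436 0.22042131 0.05046394]
t 4.15 tcp [0.4339 0.2738 0.0462] yaw 12.68 turn_x 1.58 down [-1.e-04  0.e+00 -1.e+00] shift(now axes) [-1.000e-04 -3.293e-01 -7.800e-03] F [ 0.5 -0.2 -0.5] w 0.01383511563063854
shift(target axes) [-0.     -0.3293  0.0013]
```

>>> step_arm --pt "0.2 0 0 0 -0.01 0.003 0" --pt "0.2 0 0 0 -0.018 0.003 0" --pt "0.2 0 0 0 -0.0206 0.003 0" --pt "0.2 0 0 0 -0.0206 0.003 0" --pt "0.2 0 0 0 -0.0206 0.003 0" --pt "0.2 0 0 0 -0.0206 0.003 0" --pt "0.2 0 0 0 -0.0206 0.003 0" --pt "0.2 0 0 0 -0.0206 0.002 0"

```text
t: 4.82
tcp_pos: [0.4883, 0.1286, 0.0462]
tool_rot: [[-0.0, -0.192, 0.981], [-0.0, 0.981, 0.192], [-1.0, -0.0, -0.0]]
contact_force: [-0.1, -0.6, -0.5]
grip_width: 0.014
```

>>> step_arm --pt "0 0 0 0 -0.0206 0 0" --pt "0 0 0 0 -0.0206 0 0" --pt "0 0 0 0 -0.0206 0 0" --pt "0 0 0 0 -0.0206 0 0" --pt "0 0 0 0 -0.0206 0 0" --pt "0 0 0 0 -0.0206 0 0" --pt "0 0 0 0 -0.0206 0 0" --pt "0 0 0 0 -0.0206 0 0"

```text
t: 5.48
tcp_pos: [0.5193, -0.033, 0.0462]
tool_rot: [[-0.0, -0.192, 0.981], [0.0, 0.981, 0.192], [-1.0, 0.0, -0.0]]
contact_force: [-0.3, 0.5, -0.2]
grip_width: 0.014
```

```bash
python3 go.py .518 -.0452 .0462 11.1
```

```text
t 5.4833 tcp [ 0.5193 -0.033   0.0462] yaw 11.07 turn_x -0.02999999999999936 down [-3.e-04  1.e-04 -1.e+00] shift(now axes) [-0.     -0.0117 -0.0037] F [-0.3  0.5 -0.2] w 0.013964239044748946
shift(target axes) [-0.     -0.0117 -0.0037]
```

>>> step_arm --pt "0 0 0 0 -0.006 -0.002 0" --pt "0 0 0 0 -0.0057 -0.002 0" --pt "0 0 0 0 0 0 0" --pt "0 0 0 0 0 0 0" --pt "0 0 0 0 0 0 0" --pt "0 0 0 0 0 0 0" --pt "0 0 0 0 0 0 0" --pt "0 0 0 0 0 0 0"

```text
t: 6.15
tcp_pos: [0.5174, -0.0429, 0.0461]
tool_rot: [[-0.001, -0.193, 0.981], [0.0, 0.981, 0.193], [-1.0, 0.0, -0.001]]
contact_force: [-1.0, 0.0, 1.3]
grip_width: 0.0137
```

```bash
python3 - <<'E'
from h import *
snap('side','s2');snap('top','t2'); a=cv2.imread('pics/s2.png')[100:230,120:280]; b=cv2.imread('pics/t2.png')[95:215,200:330]
cv2.imwrite('pics/st2.png',np.vstack([cv2.resize(a,(400,325),interpolation=3)]))
cv2.imwrite('pics/st2.png',np.hstack([cv2.resize(a,(400,325),interpolation=3),cv2.resize(b,(352,325),interpolation=3)]))
E
python3 go.py .6065 -.0279 .0462 11.1
```

```text
t 6.25 tcp [ 0.5175 -0.043   0.0462] yaw 11.14 turn_x 0.040000000000000924 down [-6.e-04  3.e-04 -1.e+00] shift(now axes) [-0.0001 -0.0024  0.0903] F [-1.5  0.8  0.3] w 0.014023335878265573
shift(target axes) [-0.     -0.0023  0.0903]
```

View pics/st2.png

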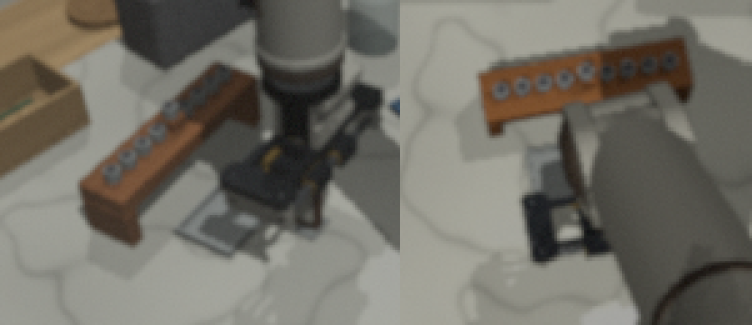

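```bash
python3 - <<'E'
from h import *
print(pix('side',[(120+178/2.5-.3,100+232/2.5-.3),(120+240/2.5-.3,100+252/2.5-.3)],.01).round(4), 'expect (.6157,.0576) (.547,.0441)')
P=cloud('top',np.load('pics/t2.npy'))[100:200,230:330].reshape(-1,3)
for x0 in np.arange(.5,.68,.02):
    Q=P[(P[:,0]>x0)&(P[:,0]<x0+.02)&(P[:,2]>.1)]; print(round(x0,2),len(Q),Q[:,2].min().round(3) if len(Q) else '')
Q=cloud('top',np.load('pics/t2.npy')); Q=box(Q,(345,150,495,235),.060,.072);print(len(Q),rect(Q))
E
```

```text
[[0.6089 0.0581 0.01  ]
 [0.5398 0.036  0.01  ]] expect (.6157,.0576) (.547,.0441)
0.5 442 0.108
0.52 356 0.108
0.54 184 0.39
0.56 20 0.385
0.58 0 
0.6 0 
0.62 0 
0.64 0 
0.66 0 
0.68 1 0.101
1086 (array([686.3, -13.5]), array([ 62.1, 240.7]), 11.2)
```

```bash
python3 - <<'E'
from h import *
a=cv2.imread('pics/s2.png')[170:210,180:260]; cv2.imwrite('pics/s2z.png',cv2.resize(a,(800,400),interpolation=3))
E
```

```text
(no output)
```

View pics/s2z.png

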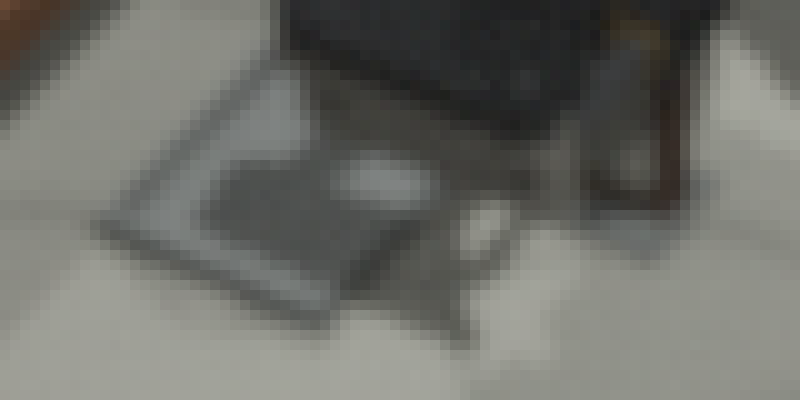

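```bash
python3 - <<'E'
from h import *
f=lambda L:np.array(L)/10.+[180-.45,170-.45]
for z in(0,.01):
    c=pix('side',f([(100,222),(325,328),(275,50)]),z); print(z,c.round(4).tolist(),ang(c[0]-c[1]),ang(c[2]-c[0]),np.linalg.norm(c[0]-c[1]))
E
```

```text
0 [[0.622, 0.0531, 0.0], [0.5496, 0.0407, 0.0], [0.6349, -0.0223, 0.0]] 9.67 -80.25 0.07345075877362538
0.01 [[0.6136, 0.0586, 0.01], [0.5422, 0.0464, 0.01], [0.6263, -0.0158, 0.01]] 9.67 -80.25 0.07238053263781791
```

>>> step_arm --pt "0 0 0 0 -0.001 0.005 0" --pt "0 0 0 0 -0.001 0.008 0" --pt "0 0 0 0 0 0.008 0" --pt "0 0 0 0 0 0.008 0" --pt "0 0 0 0 0 0.008 0" --pt "0 0 0 0 0 0.008 0" --pt "0 0 0 0 0 0.008 0" --pt "0 0 0 0 0 0.008 0"

```text
t: 6.92
tcp_pos: [0.5778, -0.0339, 0.0461]
tool_rot: [[-0.002, -0.192, 0.981], [-0.0, 0.981, 0.192], [-1.0, 0.0, -0.002]]
contact_force: [-5.0, -1.1, 5.6]
grip_width: 0.0136
```

>>> step_arm --pt "0 0 0 0 0 0.008 0" --pt "0 0 0 0 0 0.008 0" --pt "0 0 0 0 0 0.008 0" --pt "0 0 0 0 0 0.005 0" --pt "0 0 0 0 0 0 0" --pt "0 0 0 0 0 0 0" --pt "0 0 0 0 0 0 0" --pt "0 0 0 0 0 0 0"

```text
t: 7.58
tcp_pos: [0.6068, -0.0282, 0.0462]
tool_rot: [[0.001, -0.192, 0.981], [0.0, 0.981, 0.192], [-1.0, 0.0, 0.001]]
contact_force: [0.3, 0.8, -1.2]
grip_width: 0.0136
```

```bash
python3 - <<'E'
from h import *
snap('side','s3');snap('top','t3')
for n in('s3','t3'):
    P=cloud('side' if n[0]=='s' else 'top',np.load(f'pics/{n}.npy')).reshape(-1,3)
    Q=P[(P[:,0]>.6)&(P[:,0]<.78)&(P[:,1]>-.16)&(P[:,1]<.14)&(P[:,2]>.06)&(P[:,2]<.073)]; print(n,len(Q),rect(Q))
a=cv2.imread('pics/s3.png')[100:230,130:270]; cv2.imwrite('pics/s3z.png',cv2.resize(a,(646,600),interpolation=3))
E
python3 go.py .6062 -.0281 .0462 11.1
```

```text
s3 476 (array([680. ,  20.6]), array([179.6, 127. ]), 78.8)
t3 461 (array([684.8, -13.7]), array([ 62.9, 240.4]), 10.8)
t 7.6833 tcp [ 0.6065 -0.0283  0.0462] yaw 11.08 turn_x -0.019999999999999574 down [ 2.e-04  2.e-04 -1.e+00] shift(now axes) [-0.      0.0003 -0.0002] F [ 0.8  0.4 -1.3] w 0.013934567817098795
shift(target axes) [-0.      0.0003 -0.0002]
```

View pics/s3z.png

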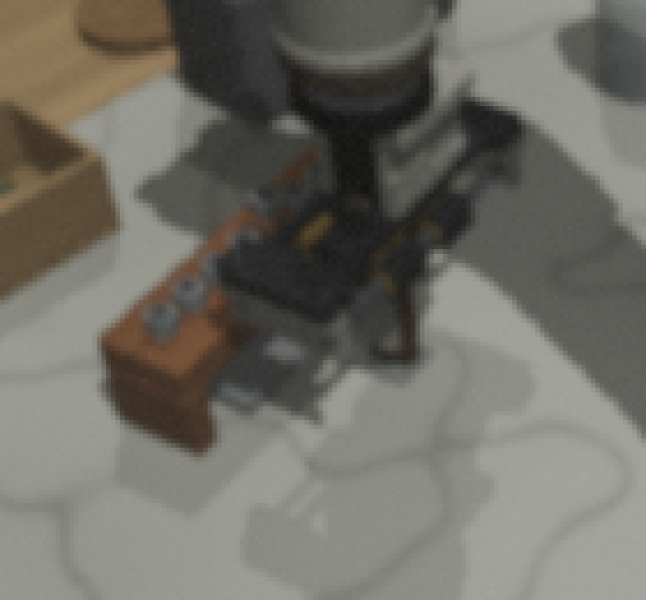

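The tray is under the beam and the menorah hasn't moved. I'll release and retreat.

>>> step_arm --pt "0 0 0 0 0 0 0.5" --pt "0 0 0 0 0 0 0.5" --pt "0 0 0 0 0 0 0.5" --pt "0 0 0 0 0 0 0.5" --pt "0 0 0 0 0 0 0.5" --pt "0 0 0 0 0 0 0.5" --pt "0 0 0 0 0 0 0.5" --pt "0 0 0 0 0 0 0.5"

```text
t: 8.35
tcp_pos: [0.6065, -0.0284, 0.0462]
tool_rot: [[-0.0, -0.192, 0.981], [0.0, 0.981, 0.192], [-1.0, 0.0, -0.0]]
contact_force: [-0.6, 0.7, -0.3]
grip_width: 0.0462
```

>>> step_arm --pt "0 0 0 -0.005 0 0 0.5" --pt "0 0 0 -0.01 0 0 0.5" --pt "0 0 0 -0.015 0 0 0.5" --pt "0 0 0 -0.02 0 0 0.5" --pt "0 0 0 -0.025 0 0 0.5" --pt "0 0 0 -0.025 0 0 0.5" --pt "0 0 0 -0.025 0 0 0.5" --pt "0 0 0 -0.025 0 0 0.5"

```text
t: 9.02
tcp_pos: [0.6065, -0.0282, 0.1985]
tool_rot: [[0.001, -0.192, 0.981], [0.0, 0.981, 0.192], [-1.0, -0.0, 0.001]]
contact_force: [0.5, -0.3, -0.9]
grip_width: 0.0457
```

>>> step_arm --pt "0 0 0 -0.01 0.03 -0.01 0.5" --pt "0 0 0 -0.005 0.035 -0.01 0.5" --pt "0 0 0 0 0.035 -0.01 0.5" --pt "0 0 0 0 0.035 -0.01 0.5" --pt "0 0 0 0 0.035 -0.01 0.5" --pt "0 0 0 0 0.035 -0.01 0.5" --pt "0 0 0 0 0.035 -0.01 0.5" --pt "0 0 0 0 0.035 -0.01 0.5"

```text
t: 9.68
tcp_pos: [0.4743, 0.2276, 0.2125]
tool_rot: [[0.002, -0.192, 0.981], [0.0, 0.981, 0.192], [-1.0, -0.0, 0.002]]
contact_force: [1.3, 0.5, 0.2]
grip_width: 0.0458
```

>>> step_arm --pt "0 0 0 0 0.02 0 0.5" --pt "0 0 0 0 0.01 0 0.5" --pt "0 0 0 0 0 0 0.5" --pt "0 0 0 0 0 0 0.5" --pt "0 0 0 0 0 0 0.5" --pt "0 0 0 0 0 0 0.5" --pt "0 0 0 0 0 0 0.5" --pt "0 0 0 0 0 0 0.5"

```text
t: 10.35
tcp_pos: [0.4699, 0.2543, 0.2111]
tool_rot: [[-0.0, -0.19, 0.982], [-0.0, 0.982, 0.19], [-1.0, -0.0, -0.0]]
contact_force: [-0.4, 0.8, -0.7]
grip_width: 0.0456
```

```bash
python3 - <<'E'
from h import *
snap('side','s4');snap('top','t4'); print(state()['tcp_pos'],state()['t'],state()['grip_width'])
for n in('s4','t4'):
    P=cloud('side' if n[0]=='s' else 'top',np.load(f'pics/{n}.npy')).reshape(-1,3)
    for nm,b in(('beam',(.63,.75,-.16,.14,.06,.073)),('fin',(.56,.64,-.07,.02,.05,.066)),('bluefin',(.42,.48,-.34,-.27,.04,.08)),('jar',(.63,.73,-.4,-.29,.1,.13))):
        Q=P[(P[:,0]>b[0])&(P[:,0]<b[1])&(P[:,1]>b[2])&(P[:,1]<b[3])&(P[:,2]>b[4])&(P[:,2]<b[5])]
        if len(Q)>5: print(n,nm,len(Q),rect(Q))
a=cv2.imread('pics/s4.png')[110:210,140:250]; b=cv2.imread('pics/t4.png')[95:175,210:320]
cv2.imwrite('pics/f4.png',np.hstack([cv2.resize(a,(396,360),interpolation=3),cv2.resize(b,(396,288),interpolation=3)]) if 0 else np.vstack([cv2.resize(b,(550,400),interpolation=3)]))
cv2.imwrite('pics/f4s.png',cv2.resize(a,(660,600),interpolation=3))
E
```

```text
[0.46968613 0.25489058 0.21114485] 10.45 0.04611302451590111
s4 beam 557 (array([686.1, -20.7]), array([ 62.3, 220.4]), 11.6)
s4 fin 70 (array([607. , -27.3]), array([28.2, 17.2]), 11.4)
s4 bluefin 86 (array([ 450.3, -302.1]), array([15.1, 30.5]), 82.8)
s4 jar 220 (array([ 681.3, -341.5]), array([54.7, 66.1]), 39.5)
t4 beam 1203 (array([685.6, -13.2]), array([ 62.3, 239.9]), 11.2)
t4 fin 50 (array([607.8, -29.2]), array([30.1, 13.8]), 10.1)
t4 bluefin 64 (array([ 450.2, -305.2]), array([15.1, 29. ]), 80.2)
t4 jar 311 (array([ 680.2, -342.6]), array([56.7, 59.1]), 24.0)
```

View pics/f4s.png

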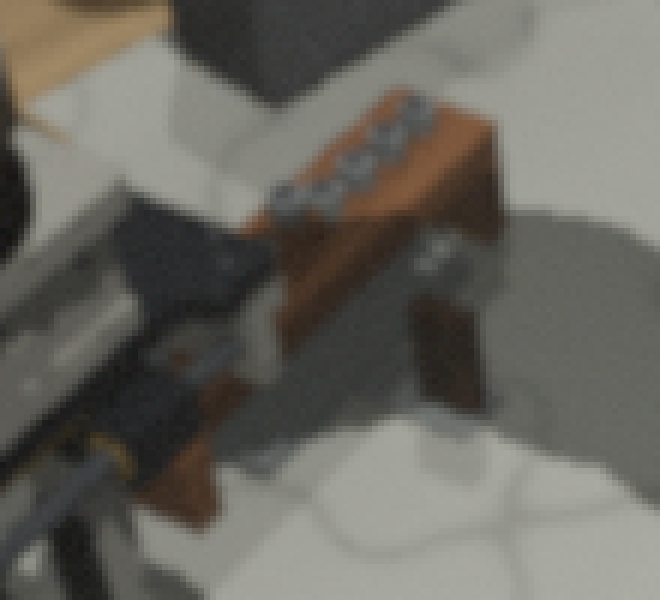

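View pics/f4.png

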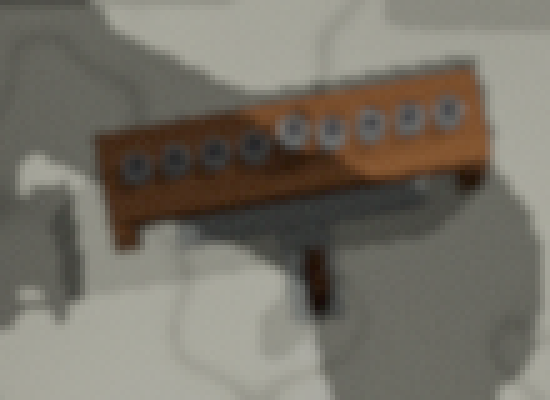

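The tray lies under the beam. In the top crop the pan edges are at about (178,235) and (425,190), between the feet at (128,235) and (470,175). The fin measures (607.4, −28.2) mm against a target of (607, −28.2), and the menorah, blue fin and jar haven't moved.

```bash
python3 -c "
from rig import *
print(hand_in())"
```

```text
the job is handed in; nothing more can be done
None
```

I gripped the steel tray by its fin and slid it along the sill to a spot in front of the menorah. I then pushed it straight in between the feet, let go, lifted clear and handed in at about 10.5 s.

- **Tray position:** by depth from the two cameras, the fin averages (607.4, −28.2) mm. The target for a centred pan was (607, −28.2) mm.
- **Squareness:** the fin's yaw reads 10–11.4° and the beam's about 11.2°. The fin is small, so its yaw is only good to about a degree.
- **Bystanders:** the menorah, the blue tray's fin and the jar all read within about 1 mm of their starting positions in the top camera. In the last side view the gripper hid part of the beam, so that reading is only partial. I did not remeasure the pink and red look-alikes; the path kept clear of them.
- **Forces:** the reported force on the tool never passed about 8 N.
- **One disagreement:** before the push, a coarse corner reading put the tray about 7 mm and 6° off. An enlarged crop brought it back into agreement, to about 1.5°.

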